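# Clamp the spiral slicer and hold its pusher back for loading

### The job

I want to load a courgette into the spiral slicer. First clamp the slicer down: turn the handle of its suction foot, on top of the tail post, clockwise from released right round to locked before you pull on anything, since unclamped it skids on the worktop. Then draw the spring-loaded pusher back by its upright grip until its pointer is level with the length marker on the gauge rail, and finish while still holding it there; do not shift the slicer or the marker, and leave the things round about alone.

Things in the scene. Friction and masses are not known exactly. Their poses are not given: they have to be found in the camera images.
- slicer: White spiral slicer, 350 x 116 mm, standing on the worktop and free to skid on it until clamped. Origin on the worktop under the middle; x runs level along the machine from the tail post (x -0.167 to -0.117, 84 mm high) to the cutter head (x 0.075 to 0.163, 134 mm high, outlet to 0.178), z up, y to the left of x; the gauge rail is on the -y side. Two steel rods join post and head at z 0.060.
- lock (a joint): Grey turn-handle on the tail post, rad, clockwise from above: 0 = released (its bar lies along the slicer's x), 1.4 = locked, at the stop (bar 80 degrees round, nearly across). A spring snaps it over the middle: short of about 0.7 it swings back to 0, beyond about 0.9 on to 1.4, where it stays. It takes about 0.2 N m. Starts at 0.
- lock_grip (a point): Point on the turn-handle's vertical axis, at the height to grip (z 0.109). The handle is an upright bar 60 long x 14 thick x 30 mm high, its top at z 0.120; the post's top is at z 0.084. The point's x axis runs along the bar.
- pusher (a joint): Travel of the pusher carriage, m: 0 = home, near the cutter head; grows as it is drawn back along the slicer's -x; stop at 0.095. A spring pulls it home with 7 N at 0, 11 N at 0.06 and 13.5 N at 0.095.
- pusher_grip (a point): Middle of the pusher's upright grip, at the height to grip (z 0.122): a rounded grey block 22 mm along the slicer's x, 34 mm across, from z 0.096 to 0.140. At home it stands at the slicer's x = 0, 75 mm from the head.
- pointer_tip (a point): Tip of the pusher's flat grey pointer, which reaches out over the gauge rail on the slicer's -y side at z 0.050. It travels with the pusher, at the same slicer x as the grip's middle. Axes as the slicer's.
- marker_tip (a point): Top of the pointed fin of the black length marker, a clip 14 x 12 x 21 mm on the gauge rail, set somewhere between 45 and 80 mm behind the pointer's home and stiff to move (10 N). Pointer and marker are level when both have the same x in the slicer's frame. Axes as the slicer's.
- tumbler: Clear glass, 77 mm wide, 91 mm high, behind the slicer; origin centre of underside. Bystander.
- honey_jar: Honey jar with a yellow lid, 64 mm wide, 87 mm high, behind the slicer; origin centre of underside. Bystander.
- grater: Small steel hand grater, 70 x 112 x 32 mm, lying left of the slicer; origin centre of underside. Bystander.
- scissors: Black-handled scissors, 206 x 84 x 11 mm, lying left of the slicer; origin centre of underside. Bystander.
- teaspoon: Steel teaspoon, 130 x 26 x 11 mm, lying left of the slicer; origin centre of underside. Bystander.
- mug_print: White mug, 80 mm wide, 102 mm high, far left; origin centre of underside. Bystander.
- spice_1: Spice jar with a dark cap, 41 mm wide, 105 mm high, left of the perforated utensil pot (which stands left of the slicer, its utensils reaching z 0.35); origin centre of underside. Bystander.

How it is judged:
By the outcome, as a careful person would: the job done as asked, in the order asked, and still so for the second after the job is handed in, while the arm keeps its last pose, push and grip.
It also fails if it takes over 54 s, if anything falls off the work surface, if the arm or the gripper's body presses on something with over 40 N, if the wrist force passes 120 N, or if a joint passes its speed limit or range.

### The arm

A 6-joint arm with a two-finger parallel gripper is mounted at the origin on a cart in front of the work surface, level with it; the furniture and walls round the work are solid. World frame = base frame: x ahead of the robot, y to its left, z up, the work surface at z = 0. Lengths are in m, angles in degrees, forces in N, time in s.
With the tool pointing down it reaches from about 0.375 to 0.9 m from the base axis. Payload 3.1 kg.
Tool frame: the origin (TCP) lies at the centre of the arm's flange, where the gripper is bolted on; the fingertips stand 182 mm ahead of it and the grasp point (between the pads) lies 164 mm ahead of it; z points along the fingers, y is the direction in which the jaws open and shut (so a half turn about z gives the same grasp; the last joint's range is limited). The gripper opens to 87 mm and grips with 3 to 60 N. Pads are 19 mm wide; open, the fingers measure 117 mm over their backs; the gripper's body (75 mm by 190 mm) begins 51 mm behind the grasp point.
Start: joints at [62.309, 30.224, 82.088, -0, 67.689, -10.227], TCP at [0.188, 0.596, 0.405] pointing down, gripper open.
Joint ranges: [-176.69, 176.69], [-43.24, 126.21], [12.49, 139.97], [-82, 262], [0, 151.66], [-163.58, 163.58]. Speed limits (degrees/s): [159.86, 159.86, 180, 180, 180, 180].

### API

Orientations are given as [roll, pitch, yaw] about the fixed x, y, z axes, in that order (R = Rz(yaw) Ry(pitch) Rx(roll)).
In Python, from rig import observe, eyes, workorder gives the robot as it stands.
- The arm moves only by the tool carry_out, never from a script. Its argument "plan" is a list that holds one entry, the list of rows, each a list of 5 numbers: the gripper command: -1 is fully open, 1 is shut, values between are in proportion, then the shift along the world's x, y, z in m, then the turn about the world's z in degrees. A call has 1 to 20 rows; each row shifts and turns the commanded pose from where the row before left it; what a row does not reach is not made up. A row lasts 1/10 s, in which the tool goes at most 50 mm and 8.59 degrees, less where a joint would pass 70% of its speed; a pose out of reach is approached as far as the arm can. A call is refused whole if a number of a shift passes 0.05 or a number of a turn 8.59, either way. A call with a gripper value outside its range is refused whole. The fingers move at their own pace and stop on an object; "force" is the grip in N (left out, the last holds). Time passes only in rows, so rows that do not move let the fingers close. It gives the time, the measured TCP pose, the force and the opening at its end, in the units of the state.
- observe(): the state, without advancing time (a new reading comes with each control period).
- eyes.get_image(name): name is "side" or "top"; returns the picture (400x640x3 uint8, red, green, blue); there is no depth.
- eyes.calibration(name): a dict with "intrinsics" (3x3 intrinsics, pixels), "rvec" (rotation vector, rad) and "tvec" (3), from world to camera coordinates, as OpenCV has them. Camera axes: x right, y down, z forward; pixel columns grow to the right and rows downward; lengths in m; the calibration is good to about 2 mm. A picture is of the moment at which its call begins. calibration takes no time and is no camera call.
- workorder.close_job(): hands the job in, once; it reports no verdict.
The state is a dict: "clock": time; "joint_positions": joint angles; "joint_vel": joint speeds; "joint_torque": joint torques, N m; "eef_pos": TCP position; "eef_rot": TCP orientation; "force": force on the tool from outside, world axes, zero at the start; "moment": the same for the moment, N m; "finger_gap": finger opening in m.
Only numpy, scipy, OpenCV 4.12 (cv2) and the standard library are available. Lean on these libraries where they do the work, as an engineer would, in place of code of your own. Each camera call takes 0.05 s, during which the arm holds its last target. There are 200 camera calls.

## Working session

There is one attempt and no reset: what is moved stays moved. The work goes in short steps, Python scripts to look and compute and a tool call to move; the robot and the scene stay as the last step left them, time stands still between calls to the robot, and variables do not carry over. Pictures are saved under pics/ and viewed, about 8 in all and at most 12, crops included, and the job is handed in when it is done.

Besides the shell and the picture viewer there is one more tool, called after "Emit:" as name(argument=value, ...), one argument or row to a line, values as JSON. carry_out: Moves the arm, as the interface text tells. Its arguments: {"type":"object","properties":{"plan":{"type":"array","items":{"type":"array","items":{"type":"array","items":{"type":"number"}}}},"force":{"type":"number"}},"required":["plan"]}

```bash
mkdir -p pics; ls
python3 - <<'E'
from rig import observe, eyes
import cv2
s=observe(); print(s)
for n in("side","top"):
    cv2.imwrite(f"pics/{n}0.png",eyes.get_image(n)[:,:,::-1]); print(eyes.calibration(n))
E
```

```text
pics
{'clock': 0.0, 'joint_positions': array([ 6.23115644e+01,  3.02800487e+01,  8.21555567e+01, -9.23199886e-04,
        6.76877464e+01, -1.02289176e+01]), 'joint_vel': array([ 0.00872681,  0.04899125,  0.10703443, -0.08705134,  0.11546128,
       -0.00171886]), 'joint_torque': array([-1.87405429e-03, -4.40038204e+01, -1.76589471e+01,  6.34172349e-02,
        5.83237270e-02, -1.29385617e-04]), 'eef_pos': array([0.18735327, 0.59590914, 0.40376419]), 'eef_rot': array([-1.79878457e+02, -2.10651958e-02,  1.62540811e+02]), 'force': array([-0.66412186,  0.43819119, -0.09313726]), 'moment': array([-0.02453241,  0.0222166 , -0.02338498]), 'finger_gap': 0.08705145029090955}
{'intrinsics': array([[378.39734795,   0.        , 324.77143162],
       [  0.        , 378.39734795, 202.12695244],
       [  0.        ,   0.        ,   1.        ]]), 'rvec': array([ 0.10368694, -2.82648165,  1.26781363]), 'tvec': array([0.47730505, 0.20301033, 0.76250854])}
{'intrinsics': array([[420.46266201,   0.        , 316.89938021],
       [  0.        , 420.46266201, 203.15797289],
       [  0.        ,   0.        ,   1.        ]]), 'rvec': array([ 1.96450311, -2.26088689,  0.23820037]), 'tvec': array([-0.10925304,  0.54396332,  1.07574257])}
```

View pics/side0.png

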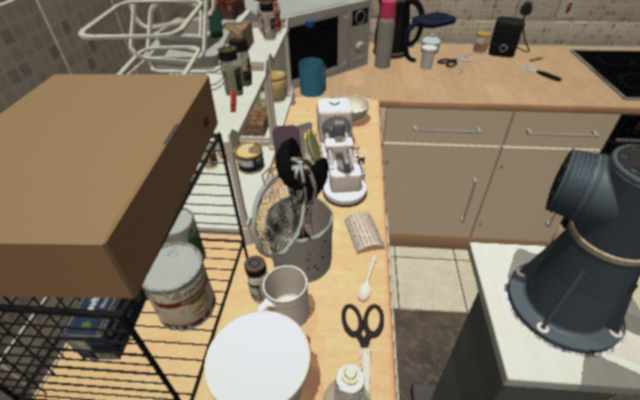

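View pics/top0.png

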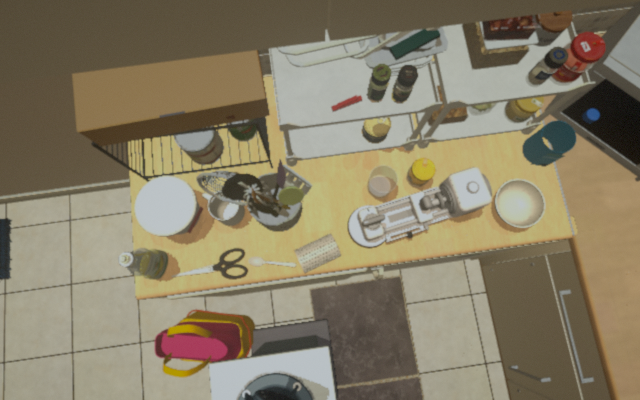

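Side view: the slicer is at about (340,150) with its tail towards the camera. Top view: tail post at about (372,222), cutter head at about (467,192), and the robot base at the bottom, about (275,385). Next I'll enlarge the slicer.

```bash
cat > h.py <<'E'
import numpy as np, cv2
from rig import observe, eyes
def cal(n):
    c=eyes.calibration(n); return np.array(c["intrinsics"]),np.array(c["rvec"]),np.array(c["tvec"])
def proj(n,P):
    K,r,t=cal(n); return cv2.projectPoints(np.atleast_2d(np.float64(P)),r,t,K,None)[0][:,0]
def at_z(n,uv,z):
    K,r,t=cal(n); R=cv2.Rodrigues(r)[0]; C=-R.T@t
    d=R.T@np.linalg.inv(K)@np.array([*uv,1.]); return C+d*(z-C[2])/d[2]
def crop(n,x0,y0,w,h,f,name):
    im=np.ascontiguousarray(eyes.get_image(n)[y0:y0+h,x0:x0+w,::-1])
    cv2.imwrite(f"pics/{name}.png",cv2.resize(im,None,fx=f,fy=f,interpolation=cv2.INTER_CUBIC))
def slicer(p,yaw,L):  # local->world
    a=np.deg2rad(yaw);L=np.atleast_2d(L);c,s=np.cos(a),np.sin(a)
    return np.c_[p[0]+c*L[:,0]-s*L[:,1],p[1]+s*L[:,0]+c*L[:,1],L[:,2]]
E
python3 - <<'E'
from h import *
crop("top",340,160,160,95,5,"top1")
for n in("side","top"):
    K,r,t=cal(n);print(n,-cv2.Rodrigues(r)[0].T@t,proj(n,[[0,0,0],[.188,.596,.405],[.188,.596,.23]]).round())
print(at_z("top",(370,215),.1),at_z("top",(467,190),.13))
E
```

```text
side [0.43460866 0.47016952 0.66370816] [[ 562.  303.]
 [1780. 1954.]
 [ 835. 1089.]]
top [ 0.29005392 -0.15074185  1.16541839] [[ 274.  416.]
 [-118.  419.]
 [ -33.  394.]]
[ 0.46442235 -0.31389112  0.1       ] [ 0.48873034 -0.56346043  0.13      ]
```

View pics/top1.png

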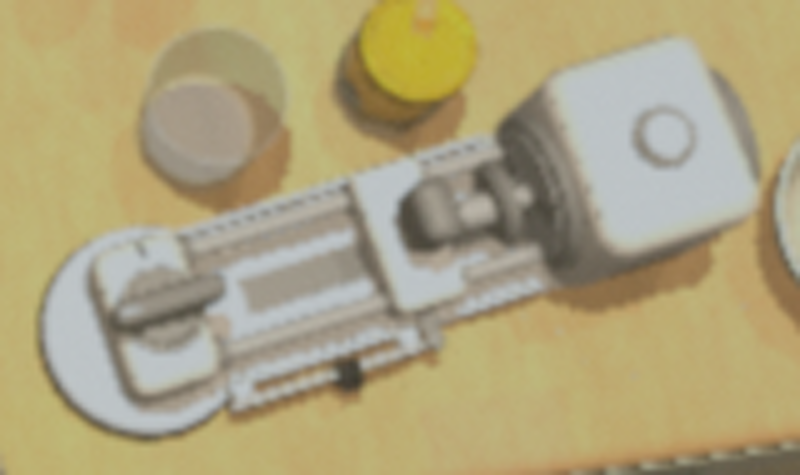

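The crop shows the handle bar from (115,313) to (222,285), the pusher grip top at about (428,213), the head top with corners near (555,72), (690,40), (757,205) and (610,250), the pointer end at about (430,338), and the black marker at (348,375). I'll fit the pose to these.

Run:
```python
from h import *
f=lambda u,v:(340+u/5,160+v/5)
w=lambda u,v,z:at_z("top",f(u,v),z)
H=w(169,299,.12);G=w(428,213,.14);Hd=w(655,142,.134);Pt=w(430,338,.05)
b1=w(118,315,.118);b2=w(222,287,.118)
print("handle",H,"grip",G,"head",Hd,"pointer",Pt)
yaw=lambda d:np.degrees(np.arctan2(d[1],d[0]))
print("yaws",yaw(G-H),yaw(Hd-H),yaw(b2-b1),np.linalg.norm(b2-b1),"dist",np.linalg.norm((G-H)[:2]),np.linalg.norm((Hd-H)[:2]))
y=yaw(Hd-H);a=np.deg2rad(y);X=np.array([np.cos(a),np.sin(a),0]);Y=np.array([-X[1],X[0],0])
for z in(.04,.05,.06):
    M=w(348,375,z);P=w(430,338,z);print(z,"marker local from grip",(M-G)@X,(M-G)@Y,"pointer",(P-G)@X,(P-G)@Y, M,P)
o=(H-X*-.142+Hd-X*.119+G)/3;print("o",o)
print("side px",proj("side",slicer(o,y,[[-.142,0,.12],[0,0,.14],[0,-.05,.05],[-.06,-.06,.05]])))
```

```text
handle [ 0.44768034 -0.31827745  0.12      ] grip [ 0.46952893 -0.45030761  0.14      ] head [ 0.49062976 -0.57276472  0.134     ] pointer [ 0.41781561 -0.46444709  0.05      ]
yaws -80.60374635147954 -80.42055183435352 -82.8712879137162 0.0548400571049678 dist 0.13382572211843258 0.2580860807837501
0.04 marker local from grip -0.04093136956424013 -0.058180463090504786 pointer 0.00830028388554355 -0.05268382594611318 [ 0.40534815 -0.4196291   0.04      ] [ 0.41896103 -0.46725953  0.04      ]
0.05 marker local from grip -0.04345775911401956 -0.058793032187700614 pointer 0.005336442327256901 -0.05334523587619512 [ 0.40432369 -0.41723988  0.05      ] [ 0.41781561 -0.46444709  0.05      ]
0.06 marker local from grip -0.04598414866379894 -0.05940560128489645 pointer 0.00237260076897035 -0.05400664580627714 [ 0.40329923 -0.41485066  0.06      ] [ 0.4166702  -0.46163464  0.06      ]
o [ 0.47055552 -0.45467635  0.13133333]
side px [[346.78732628 156.17503788]
 [340.15391871 120.61428443]
 [356.72397018 147.20191093]
 [363.52717209 158.86996613]]
```

Run:
```python
from h import *
for p,z in [((80,138),.45),((265,95),.45),((265,95),.6),((300,210),.3),((285,215),.2),((250,180),.35),((245,205),.35),((380,270),0),((185,230),.1),((430,30),.45),((345,100),.35)]: print(p,z,at_z("top",p,z).round(3))
# tumbler & honey in slicer frame
o=np.array([.4706,-.4547,0]);a=np.deg2rad(-80.4)
for p,z in [((340+197/5,160+133/5),0),((340+417/5,160+50/5),.087)]:
    d=at_z("top",p,z)-o;print(d[0]*np.cos(a)+d[1]*np.sin(a),-d[0]*np.sin(a)+d[1]*np.cos(a))
```

```text
(80, 138) 0.45 [0.619 0.233 0.45 ]
(265, 95) 0.45 [ 0.655 -0.106  0.45 ]
(265, 95) 0.6 [ 0.579 -0.115  0.6  ]
(300, 210) 0.3 [ 0.463 -0.14   0.3  ]
(285, 215) 0.2 [ 0.476 -0.102  0.2  ]
(250, 180) 0.35 [ 0.528 -0.049  0.35 ]
(245, 205) 0.35 [ 0.478 -0.034  0.35 ]
(380, 270) 0 [ 0.326 -0.331  0.   ]
(185, 230) 0.1 [0.492 0.161 0.1  ]
(430, 30) 0.45 [ 0.745 -0.433  0.45 ]
(345, 100) 0.35 [ 0.672 -0.264  0.35 ]
-0.06939040812198387 0.1007971729730133
0.03819733547820982 0.09131644204800254
```

Emit:
carry_out(
  plan=[
    [[-1, 0, 0, 0.04, 0], [-1, 0, 0, 0.04, 0], [-1, 0, 0, 0.04, 0], [-1, 0.0, 0, 0.04, 0], [-1, 0.015, -0.035, 0, -3], [-1, 0.015, -0.035, 0, -3], [-1, 0.015, -0.035, 0, -3], [-1, 0.015, -0.035, 0, -3], [-1, 0.015, -0.035, 0, -3], [-1, 0.015, -0.035, 0, -3], [-1, 0.015, -0.035, 0, -3], [-1, 0.015, -0.035, 0, -3], [-1, 0.015, -0.035, 0, -3], [-1, 0.015, -0.035, 0, -3], [-1, 0.014, -0.04, 0, -3], [-1, 0.014, -0.04, 0, -3], [-1, 0.014, -0.04, 0, -3], [-1, 0.014, -0.04, 0, -3], [-1, 0.014, -0.04, 0, -3], [-1, 0.014, -0.04, 0, -3]],
  ],
)

```text
clock: 2.15
eef_pos: [0.4215, 0.0045, 0.5647]
eef_rot: [180.0, -0.0, 114.4]
force: [1.6, 1.2, -0.4]
finger_gap: 0.0872
```

Emit:
carry_out(
  plan=[
    [[0.1, 0.003, -0.036, 0, -1.6], [0.1, 0.003, -0.036, 0, -1.6], [0.1, 0.003, -0.036, 0, -1.6], [0.1, 0.003, -0.036, 0, -1.6], [0.1, 0.003, -0.036, 0, -1.6], [0.1, 0.003, -0.036, 0, -1.6], [0.1, 0.003, -0.036, 0, -1.6], [0.1, 0.003, -0.036, 0, -1.6], [0.1, 0.002, -0.034, 0, -2], [0.1, 0, 0, -0.037, 0], [0.1, 0, 0, -0.037, 0], [0.1, 0, 0, -0.037, 0], [0.1, 0, 0, -0.037, 0], [0.1, 0, 0, -0.037, 0], [0.1, 0, 0, -0.037, 0], [0.1, 0, 0, 0, 0], [0.1, 0, 0, 0, 0]],
  ],
)

```text
clock: 3.85
eef_pos: [0.4476, -0.3159, 0.3427]
eef_rot: [-180.0, -0.1, 99.7]
force: [0.3, 0.8, 0.5]
finger_gap: 0.0392
```

Run:
```python
from h import *
a=eyes.get_image("top")[150:265,310:510,::-1]; b=eyes.get_image("side")[80:220,260:460,::-1]
r=lambda i,f:cv2.resize(np.ascontiguousarray(i),None,fx=f,fy=f,interpolation=cv2.INTER_CUBIC)
cv2.imwrite("pics/top2.png",r(a,3));
cv2.imwrite("pics/both2.png",np.vstack([r(a,2.9)[:300,:580],r(b,2.9)[:300,:580]])[:600])
print(observe()["eef_pos"],observe()["eef_rot"])
```

```text
[ 0.44817947 -0.31642831  0.34464823] [179.87889592   0.18281448  99.7417845 ]
```

View pics/both2.png

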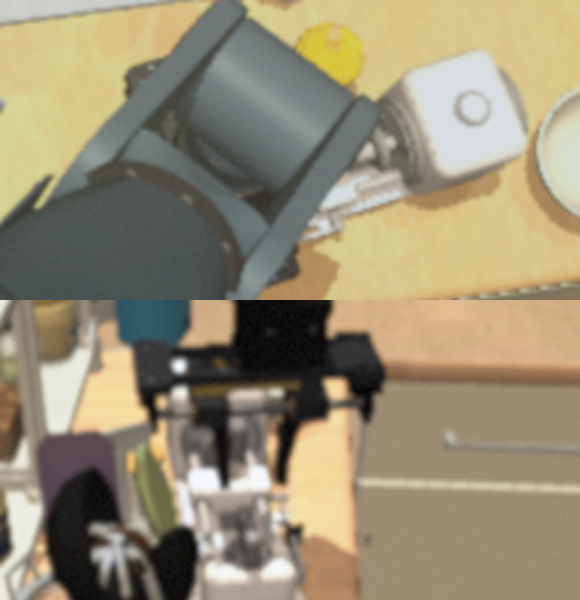

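The top view is mostly hidden by the arm. The side view shows both fingers straddling the handle line at about (225–285,470), with the predicted handle at (252,521). Descending now.

Emit:
carry_out(
  plan=[
    [[0.1, 0, 0, -0.025, 0], [0.1, 0, 0, -0.022, 0], [0.1, 0, 0, -0.02, 0], [0.1, 0, 0, 0, 0], [0.3, 0, 0, 0, 0], [0.4, 0, 0, 0, 0], [0.5, 0, 0, 0, 0], [0.5, 0, 0, 0, 0]],
  ],
  force=3,
)

```text
clock: 4.75
eef_pos: [0.4477, -0.3159, 0.2767]
eef_rot: [180.0, 0.1, 99.7]
force: [-0.6, -0.2, -0.6]
finger_gap: 0.0235
```

Run:
```python
from h import *
b=eyes.get_image("side")[90:200,290:400,::-1]
cv2.imwrite("pics/side3.png",cv2.resize(np.ascontiguousarray(b),None,fx=5,fy=5,interpolation=cv2.INTER_CUBIC))
s=observe();print(s["eef_pos"],s["force"],s["finger_gap"])
```

```text
[ 0.44760627 -0.31583883  0.27643562] [0.44402046 0.72413873 0.25369933] 0.022825574801215984
```

View pics/side3.png

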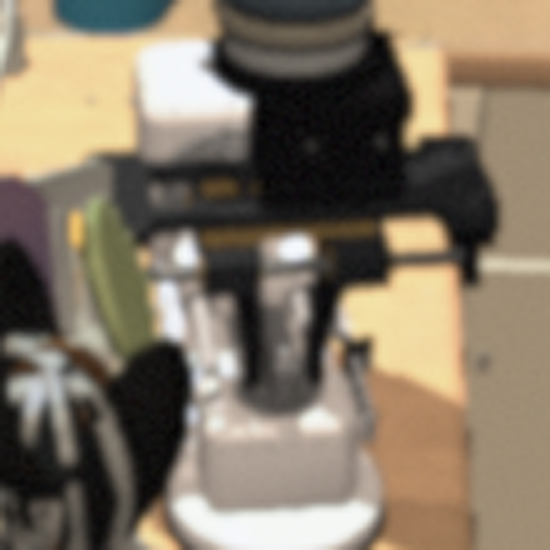

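The fingers are at about (262,380) and (318,380), with the bar centred between them near (290,370). Closing gently.

Emit:
carry_out(
  plan=[
    [[0.6, 0, 0, 0, 0], [0.65, 0, 0, 0, 0], [0.7, 0, 0, 0, 0], [0.75, 0, 0, 0, 0], [0.8, 0, 0, 0, 0], [0.8, 0, 0, 0, 0]],
  ],
  force=4,
)

```text
clock: 5.4
eef_pos: [0.4484, -0.3156, 0.276]
eef_rot: [179.9, 0.0, 99.7]
force: [4.0, 2.4, 1.0]
finger_gap: 0.014
```

Emit:
carry_out(
  plan=[
    [[0.85, 0.001, 0, 0, 0], [0.85, 0, 0, 0, 0], [0.85, 0, 0, 0, 0]],
  ],
  force=6,
)

```text
clock: 5.7
eef_pos: [0.4487, -0.3157, 0.2759]
eef_rot: [180.0, -0.0, 99.7]
force: [4.0, 3.0, 2.3]
finger_gap: 0.0142
```

Emit:
carry_out(
  plan=[
    [[1, 0.0005, 0.0005, 0, 0], [1, 0.0005, 0.0005, 0, 0], [1, 0, 0, 0, 0], [1, 0, 0, 0, 0]],
  ],
  force=40,
)

```text
clock: 6.1
eef_pos: [0.4491, -0.3154, 0.2759]
eef_rot: [-179.9, 0.1, 99.8]
force: [-2.3, -1.8, 5.2]
finger_gap: 0.0135
```

Emit:
carry_out(
  plan=[
    [[1, 0, 0, 0, -4], [1, 0, 0, 0, -4], [1, 0, 0, 0, -4], [1, 0, 0, 0, -4], [1, 0, 0, 0, -4], [1, 0, 0, 0, 0]],
  ],
  force=45,
)

```text
clock: 6.7
eef_pos: [0.4495, -0.3153, 0.2759]
eef_rot: [180.0, 0.1, 79.8]
force: [-1.0, -2.4, 3.1]
finger_gap: 0.0138
```

Forces stay small; continuing.

Emit:
carry_out(
  plan=[
    [[1, 0, 0, 0, -4], [1, 0, 0, 0, -4], [1, 0, 0, 0, -4], [1, 0, 0, 0, -4], [1, 0, 0, 0, -4], [1, 0, 0, 0, -4], [1, 0, 0, 0, -4], [1, 0, 0, 0, 0]],
  ],
)

```text
clock: 7.5
eef_pos: [0.4499, -0.3156, 0.2759]
eef_rot: [179.8, 0.0, 51.8]
force: [1.2, -2.2, 2.3]
finger_gap: 0.0136
```

```bash
python3 -c "
from rig import observe
s=observe();print(s['force'],s['moment'],s['joint_positions'],s['finger_gap'])"
```

```text
[ 1.15405341 -2.21919172  2.28025545] [-0.79174609  0.36307124 -0.01777235] [-4.66954270e+01  3.51334905e+01  9.93484955e+01 -2.18755632e-02
  4.53632493e+01 -8.46882943e+00] 0.013615888586310713
```

Emit:
carry_out(
  plan=[
    [[1, 0, 0, 0, -4], [1, 0, 0, 0, -4], [1, 0, 0, 0, -4], [1, 0, 0, 0, -4], [1, 0, 0, 0, -4], [1, 0, 0, 0, -4], [1, 0, 0, 0, -4], [1, 0, 0, 0, -2], [1, 0, 0, 0, -1], [1, 0, 0, 0, 0]],
  ],
)

```text
clock: 8.5
eef_pos: [0.4502, -0.316, 0.2759]
eef_rot: [179.8, -0.1, 20.8]
force: [1.2, -5.4, -0.2]
finger_gap: 0.0136
```

```bash
python3 -c "
from rig import observe
s=observe();print(s['eef_rot'],s['force'],s['moment'],s['finger_gap'])"
```

```text
[ 1.79758555e+02 -7.93742608e-02  2.08181190e+01] [ 1.18604949 -5.42768597 -0.18413863] [-1.13171635  0.18981522 -0.16980276] 0.013603385099101575
```

Emit:
carry_out(
  plan=[
    [[1, 0, -0.0005, 0, -1], [1, 0, -0.0005, 0, -1], [1, 0, 0, 0, 0], [1, 0, 0, 0, 0]],
  ],
)

```text
clock: 8.9
eef_pos: [0.4502, -0.3163, 0.276]
eef_rot: [179.8, -0.1, 18.8]
force: [3.7, -3.6, 1.3]
finger_gap: 0.0135
```

```bash
python3 -c "
from rig import observe
s=observe();print(s['eef_rot'],s['force'],s['moment'],s['finger_gap'])"
```

```text
[ 1.79833365e+02 -8.29503317e-02  1.88277112e+01] [ 3.73120059 -3.64394083  1.27073252] [-0.93705756 -0.26681067  0.14167376] 0.0135116662292411
```

The z moment has reversed from helping (−0.17) to resisting (+0.14), so the handle is at its stop. I'll release it, lift clear and move over the pusher.

Emit:
carry_out(
  plan=[
    [[0.4, 0, 0, 0, 0], [0.1, 0, 0, 0, 0], [0.1, 0, 0, 0, 0], [0.1, 0, 0, 0.02, 0], [0.1, 0, 0, 0.03, 0], [0.0, 0, 0, 0.03, 0], [-0.15, 0.004, -0.02, 0, -1.5], [-0.15, 0.004, -0.02, 0, -1.5], [-0.15, 0.004, -0.025, 0, -1.5], [-0.15, 0.004, -0.025, 0, -1.5], [-0.15, 0.004, -0.025, 0, -1.5], [-0.15, 0.004, -0.025, 0, -1.7], [-0.15, 0, 0, 0, 0], [-0.15, 0, 0, 0, 0]],
  ],
  force=10,
)

```text
clock: 10.3
eef_pos: [0.4727, -0.4547, 0.3542]
eef_rot: [-179.7, 0.1, 9.5]
force: [-0.4, 0.7, 0.5]
finger_gap: 0.0498
```

Run:
```python
from h import *
r=lambda i,f:cv2.resize(np.ascontiguousarray(i),None,fx=f,fy=f,interpolation=cv2.INTER_CUBIC)
b=eyes.get_image("side")[90:210,310:400,::-1];a=eyes.get_image("top")[150:270,330:450,::-1]
cv2.imwrite("pics/m4.png",np.hstack([r(b,3.8),r(a,3.8)]))
s=observe();print(s["eef_pos"],s["eef_rot"],s["force"],s["finger_gap"])
```

```text
[ 0.47298768 -0.45409946  0.35473362] [-1.79738104e+02  1.02833272e-01  9.57878808e+00] [0.14205453 0.22868669 0.22584809] 0.04980660939849952
```

View pics/m4.png

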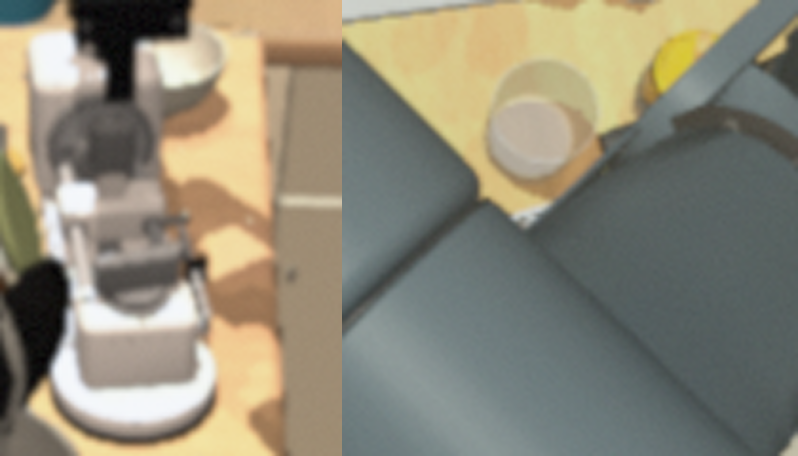

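The handle's bar now lies across the post at about (140,262), so it is locked. The pointer shows at about (185,222) and the marker at (197,265). I'll zoom in on the gauge and grip for triangulation.

Run:
```python
from h import *
r=lambda i,f:cv2.resize(np.ascontiguousarray(i),None,fx=f,fy=f,interpolation=cv2.INTER_CUBIC)
a=cv2.imread("pics/top0.png")[190:245,385:440];b=eyes.get_image("side")[110:165,328:378,::-1]
cv2.imwrite("pics/m5.png",np.hstack([r(a,7.5),r(b,7.5)]))
```

```text
(no output)
```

View pics/m5.png

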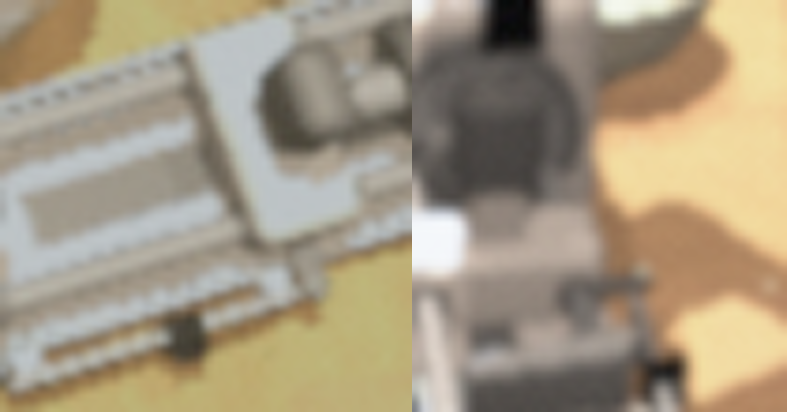

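The top crop (left) shows the marker at (185,335), the pointer tip at about (316,283) and the grip top at about (322,87). The side crop shows the pointer tip at about (640,278), the marker top at (665,362) and the grip top at about (500,105).

Run:
```python
from h import *
t=lambda u,v:(385+u/7.5,190+v/7.5); s=lambda u,v:(328+(u-412)/7.5,110+v/7.5)
Ps=[]
for n in("top","side"):
    K,r,tv=cal(n);Ps.append(K@np.c_[cv2.Rodrigues(r)[0],tv])
def tri(a,b):
    X=cv2.triangulatePoints(Ps[0],Ps[1],np.float64(a).reshape(2,1),np.float64(b).reshape(2,1))[:,0];return X[:3]/X[3]
a=np.deg2rad(-80.4);X=np.array([np.cos(a),np.sin(a),0]);Y=np.array([-X[1],X[0],0])
p=tri(t(316,283),s(640,278));m=tri(t(185,332),s(665,362));g=tri(t(322,87),s(500,105))
print(p,m,g,(m-p)@X,(p-g)@X)
for zp in(.05,):
  for zm in(.045,.05,.055):
    P=at_z("top",t(316,283),zp);M=at_z("top",t(185,332),zm);P2=at_z("side",s(640,278),zp);M2=at_z("side",s(665,362),zm)
    print(zm,"top",(M-P)@X,(M-P)@Y,"side",(M2-P2)@X,(M2-P2)@Y,P,P2)
o=np.array([.4739,-.4563,0]);print(proj("side",slicer(o,-80.4,[[0,0,.14],[0,-.055,.05],[-.142,0,.12]])),proj("top",slicer(o,-80.4,[[0,0,.14],[0,-.055,.05],[-.142,0,.12]])))
print(at_z("top",t(322,87),.14))
```

```text
[ 0.41687138 -0.46801897  0.0474917 ] [ 0.40660572 -0.41959307  0.04210253] [ 0.47279387 -0.46053598  0.12631353] -0.049459739141974816 -0.0019479211312967981
0.045 top -0.04944292611882788 -0.0020625010399819566 side -0.04976493178316885 -0.0019385964461026955 [ 0.41703724 -0.46738443  0.05      ] [ 0.41639901 -0.46400581  0.05      ]
0.05 top -0.050710052126223856 -0.0023763858621730135 side -0.056781902785290446 -0.0005188278684035777 [ 0.41703724 -0.46738443  0.05      ] [ 0.41639901 -0.46400581  0.05      ]
0.055 top -0.05197717813361972 -0.0026902706843640323 side -0.06379887378741204 0.0009009407092955401 [ 0.41703724 -0.46738443  0.05      ] [ 0.41639901 -0.46400581  0.05      ]
[[338.96614288 120.2811598 ]
 [357.2810684  146.74912596]
 [345.49385013 155.75460105]] [[427.62048431 200.57742313]
 [426.24221593 226.86868154]
 [372.85364758 218.92547946]]
[ 0.47122417 -0.45656665  0.14      ]
```

Emit:
carry_out(
  plan=[
    [[-0.15, 0, -0.002, -0.025, 0], [-0.15, 0, 0, -0.025, 0], [-0.15, 0, 0, -0.018, 0], [-0.15, 0, 0, 0, 0], [0.1, 0, 0, 0, 0], [0.25, 0, 0, 0, 0], [0.35, 0, 0, 0, 0], [0.45, 0, 0, 0, 0], [0.5, 0, 0, 0, 0], [0.5, 0, 0, 0, 0]],
  ],
  force=5,
)

```text
clock: 11.45
eef_pos: [0.4734, -0.4564, 0.288]
eef_rot: [-179.8, 0.0, 9.5]
force: [-0.9, 5.3, 3.4]
finger_gap: 0.0225
```

Emit:
carry_out(
  plan=[
    [[0.7, 0, 0, 0, 0], [1, 0, 0, 0, 0], [1, 0, 0, 0, 0], [1, 0, 0, 0, 0]],
  ],
  force=30,
)

```text
clock: 11.85
eef_pos: [0.4734, -0.4562, 0.288]
eef_rot: [-179.7, 0.0, 9.6]
force: [0.5, 5.7, 5.2]
finger_gap: 0.0218
```

Emit:
carry_out(
  plan=[
    [[1, -0.0004, 0.002, 0, 0], [1, -0.0007, 0.004, 0, 0], [1, -0.0008, 0.005, 0, 0], [1, -0.0008, 0.005, 0, 0], [1, -0.0008, 0.005, 0, 0], [1, -0.0008, 0.005, 0, 0], [1, -0.0008, 0.005, 0, 0], [1, -0.0009, 0.005, 0, 0], [1, -0.0008, 0.005, 0, 0], [1, -0.0006, 0.004, 0, 0], [1, 0, 0, 0, 0], [1, 0, 0, 0, 0]],
  ],
)

```text
clock: 13.05
eef_pos: [0.4663, -0.4161, 0.2879]
eef_rot: [179.5, -0.1, 9.6]
force: [-0.5, -9.1, -4.2]
finger_gap: 0.0217
```

Emit:
carry_out(
  plan=[
    [[1, -0.0007, 0.0043, 0, 0], [1, -0.0007, 0.0043, 0, 0], [1, 0, 0, 0, 0], [1, 0, 0, 0, 0]],
  ],
)

```text
clock: 13.45
eef_pos: [0.4649, -0.4078, 0.2879]
eef_rot: [179.4, -0.1, 9.6]
force: [-0.2, -10.1, -4.6]
finger_gap: 0.0215
```

Run:
```python
from h import *
r=lambda i,f:cv2.resize(np.ascontiguousarray(i),None,fx=f,fy=f,interpolation=cv2.INTER_CUBIC)
a=eyes.get_image("top")[190:245,385:440,::-1];b=eyes.get_image("side")[130:185,328:378,::-1]
cv2.imwrite("pics/m6.png",np.hstack([r(a,7.5),r(b,7.5)]))
s=observe();print(s["eef_pos"],s["force"])
o=np.array([.4739,-.4563,0])
for y in(-.049,-.045,-.053): print(proj("side",slicer(o,-80.4,[[y,-.055,.05]])))
```

```text
[ 0.46486453 -0.40784581  0.2879297 ] [-0.54684433 -9.57714678 -4.42568827]
[[359.94289395 156.34858606]]
[[359.71879429 155.54040546]]
[[360.1682488  157.16129328]]
```

View pics/m6.png

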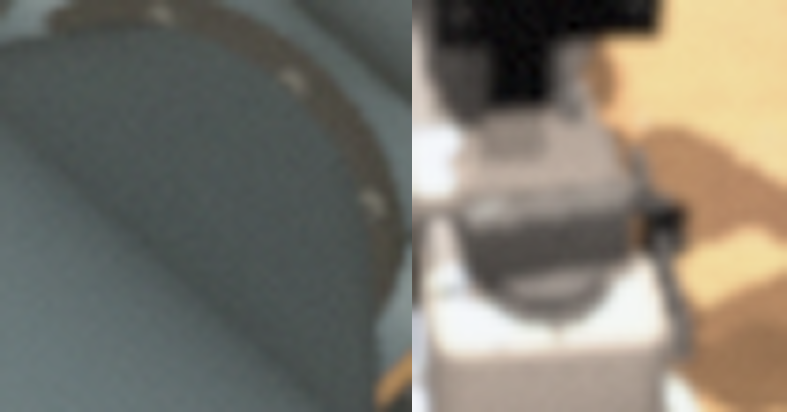

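In the top view the arm hides the gauge. In the side view the marker top is at about (662,208) and the pointer is arriving there, partly behind the turned handle. I'll zoom in closer: the initial top view, and the side view now against the hover picture.

Run:
```python
from h import *
r=lambda i,f:cv2.resize(np.ascontiguousarray(i),None,fx=f,fy=f,interpolation=cv2.INTER_CUBIC)
t=cv2.imread("pics/top0.png"); s0=cv2.imread("pics/m5.png")[:,412:]
s=np.mean([eyes.get_image("side")[:,:,::-1].astype(float) for _ in range(4)],0).astype(np.uint8); cv2.imwrite("pics/side_full6.png",s)
A=r(t[222:244,402:434],12)            # 384x264
B=r(s[140:172,345:371],10)            # 260x320 now
m5=cv2.imread("pics/m5.png");S0=cv2.resize(m5[:,412:],(50*10,55*10))[300:550,170:430]  # side px 345..371, 140..165
cv2.imwrite("pics/m7.png",np.hstack([np.pad(A,((0,56),(0,0),(0,0))),B,np.pad(S0,((0,70),(0,0),(0,0)))]) [:,:904])
im=cv2.imread("pics/m7.png");cv2.imwrite("pics/m7.png",cv2.resize(im,(796,int(320*796/im.shape[1]))));print(im.shape)
g=cv2.cvtColor(t,cv2.COLOR_BGR2GRAY).astype(int);print(g[229:242,402:418])
gs=cv2.cvtColor(s,cv2.COLOR_BGR2GRAY).astype(int);print(gs[148:168,354:368])
```

```text
(320, 904, 3)
[[166 170 167 180 190 180 182 183 174 171 160 134 125 124 125 132]
 [182 188 180 182 184 175 172 158 132 121 125 121 130 147 155 161]
 [188 186 175 172 156 129 116 111  96 108 139 150 159 176 180 172]
 [173 160 136 125 110  88  81  77  69  97 159 177 172 170 160 142]
 [128 135 132 128 114  89  75  68  69  83 142 159 143 130 123 116]
 [142 163 162 155 151 116  77  68  68  72 102 122 123 121 118 121]
 [169 182 175 165 157 121  74  68  63  62  83 109 122 134 142 146]
 [168 165 148 125 103  78  65  63  64  62  92 129 147 159 167 170]
 [132 120 120 117 106  90  80  72  72  83 124 157 169 170 171 171]
 [124 121 133 138 128 118 105 100 104 114 151 169 172 173 172 169]
 [140 144 158 163 151 140 128 126 129 133 158 171 171 172 171 169]
 [166 166 167 168 166 162 147 145 151 153 164 170 171 172 172 170]
 [172 170 168 167 169 166 159 165 171 172 173 172 172 171 172 170]]
[[151 141 149 164 160 151 149 147 149 148 151 159 170 183]
 [155 140 137 142 142 144 145 148 148 149 149 150 153 158]
 [160 142 131 131 134 140 147 148 149 149 150 150 150 149]
 [162 146 129 121 125 134 143 146 147
[... 266 characters left out ...]
9 127 106  93  91  98 108 114 122 133 141 146 146]
 [126 120 109  94  83  80  78  78  78  88 109 133 145 147]
 [102  98  94  89  77  64  54  49  44  56  90 126 143 146]
 [ 87  86  88  90  76  52  38  34  30  50  90 127 144 146]
 [ 82  81  86  90  76  51  48  50  47  64  99 131 146 146]
 [ 80  79  83  88  73  53  65  76  68  75 107 137 152 157]
 [ 78  78  82  88  75  59  74  90  82  84 115 151 176 185]
 [ 77  79  89 106 104  85  84  96  98 111 143 179 201 210]
 [ 88  95 112 142 157 139 111 106 120 149 181 203 214 218]
 [115 129 148 179 205 191 146 114 130 171 201 213 217 218]
 [145 168 187 215 230 221 167 116 125 168 201 214 217 216]
 [165 201 224 235 239 229 182 123 119 155 195 212 217 217]]
```

View pics/m7.png

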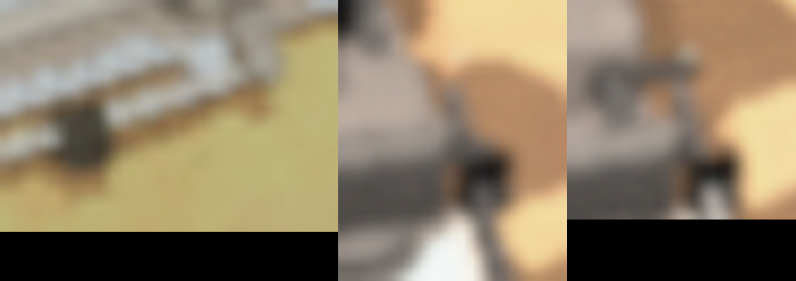

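Run:
```python
from h import *
a=np.deg2rad(-80.4);X=np.array([np.cos(a),np.sin(a),0]);Y=np.array([-X[1],X[0],0])
t=cv2.imread("pics/top0.png");g=cv2.cvtColor(t,cv2.COLOR_BGR2GRAY).astype(float)
sub=g[229:241,404:415];w=np.clip(105-sub,0,None);v,u=np.mgrid[229:241,404:415];c=((w*u).sum()/w.sum(),(w*v).sum()/w.sum());print("blob",c)
G=np.array([.4734,-.4562,0])
for p in[(426.6,227.2),(426.3,226.5),(426.6,229)]: d=at_z("top",p,.05)-G;print("ptr",p,d@X,d@Y)
H=at_z("top",(340+(169+.5)/5-.5,160+(299+.5)/5-.5),.12)-G;print("handle",H@X,H@Y)
for z in(.028,.033,.038,.044): d=at_z("top",c,z)-G;print(z,d@X,d@Y)
print("side: pointer now / marker for candidates")
for x in(-.046,-.049,-.052): print(x,proj("side",slicer(G,-80.4,[[x,-.055,.05],[x,-.06,.044],[x+.007,-.06,.036],[x-.007,-.06,.036],[x-.007,-.06,.026]])).round(1).tolist())
print(g[221:234,420:434].astype(int))
m5=cv2.imread("pics/m5.png",0)[:,412:];k=cv2.resize(m5,(50,55),interpolation=cv2.INTER_AREA);print("hover side rows148.. cols354..");print(k[34:55,26:40])
```

```text
blob (np.float64(409.3888888888889), np.float64(234.6590413943355))
ptr (426.6, 227.2) 0.0007780166703996588 -0.05565419271015597
ptr (426.3, 226.5) 0.000683500573074208 -0.053635321063285404
ptr (426.6, 229) -0.000948008016534229 -0.06021367855250072
handle -0.14090452986247048 -0.0010871568902722714
0.028 -0.044599920357543704 -0.05921477247670902
0.033 -0.04586223950222293 -0.059525224919101956
0.038 -0.047124558646902216 -0.05983567736149493
0.044 -0.04863934162051731 -0.0602082202923665
side: pointer now / marker for candidates
-0.046 [[360.0, 155.8], [361.6, 157.4], [361.0, 158.3], [361.8, 161.2], [361.6, 164.0]]
-0.049 [[360.1, 156.4], [361.8, 158.0], [361.2, 158.9], [362.0, 161.8], [361.8, 164.6]]
-0.052 [[360.3, 157.0], [361.9, 158.6], [361.4, 159.5], [362.2, 162.4], [362.0, 165.3]]
[[169 179 177 168 158 137 126 133 142 145 154 166 171 182]
 [133 145 138 121 117 122 129 144 156 157 155 168 172 170]
 [123 133 135 122 132 142 147 150 153 154 148 141 134 128]
 [143 146 147 134 142 150 149 144 139 135 130 136 143 143]
 [158 164 164 142 138 151 150 145 138 141 146 158 168 171]
 [
[... 1041 characters left out ...]
7 139 125 120 124 130 143 168 194 211 218 220 220]
 [152 154 149 134 121 120 127 147 178 200 213 219 220 219]
 [156 156 148 128 111 114 125 142 167 187 205 217 221 220]
 [150 147 135 112  97 104 117 125 135 153 184 210 220 220]
 [131 126 112  94  83  89  97  99  95 108 152 198 217 219]
 [107 101  95  86  73  64  62  61  53  69 126 189 216 220]
 [ 88  87  88  87  72  51  40  38  34  56 120 185 215 220]
 [ 80  82  86  88  73  55  58  66  59  73 129 188 215 220]
 [ 78  79  84  86  73  64  93 114  98  93 138 190 214 216]
 [ 78  77  84  91  80  74 116 148 129 106 133 182 205 202]
 [ 78  78  94 114 110  98 125 160 151 121 128 163 181 177]
 [ 85  93 115 146 156 141 140 169 170 142 129 143 152 153]]
```

The camera estimates put the marker 47–49.5 mm behind the pointer's home. Once I allow for tool tilt under load, which shifts the grip about 2 mm, the travel is about 47 mm. I'll add 1 mm.

Emit:
carry_out(
  plan=[
    [[1, -0.0002, 0.001, 0, 0], [1, 0, 0, 0, 0], [1, 0, 0, 0, 0], [1, 0, 0, 0, 0], [1, 0, 0, 0, 0]],
  ],
)

```text
clock: 14.25
eef_pos: [0.4647, -0.4072, 0.2879]
eef_rot: [179.4, -0.1, 9.6]
force: [-0.5, -10.0, -4.7]
finger_gap: 0.0218
```

Run:
```python
from h import *
s=[observe()];ims=[]
for _ in range(6): ims.append(eyes.get_image("side")[:,:,::-1].astype(float)); s.append(observe())
p=np.mean([k["eef_pos"] for k in s],0);ro=np.mean([[k["eef_rot"][0]%360,*k["eef_rot"][1:]] for k in s],0)
from scipy.spatial.transform import Rotation as R
g=p+R.from_euler("xyz",ro,degrees=True).apply([0,0,.164]);print(p,ro,"grasp pt",g,s[-1]["force"],s[-1]["finger_gap"],s[-1]["clock"])
im=np.mean(ims,0).astype(np.uint8);cv2.imwrite("pics/side8_full.png",im)
b=cv2.resize(np.ascontiguousarray(im[110:172,318:382]),None,fx=9,fy=9,interpolation=cv2.INTER_CUBIC)
b=cv2.convertScaleAbs(b,alpha=1.3,beta=0);cv2.imwrite("pics/side8.png",b)
```

```text
[ 0.46472621 -0.4072289   0.28792379] [ 1.79369971e+02 -7.21458183e-02  9.55304003e+00] grasp pt [ 0.46522912 -0.40897294  0.12393384] [ -0.72294265 -10.15706852  -5.07170488] 0.021844795411510538 14.55
```

View pics/side8.png

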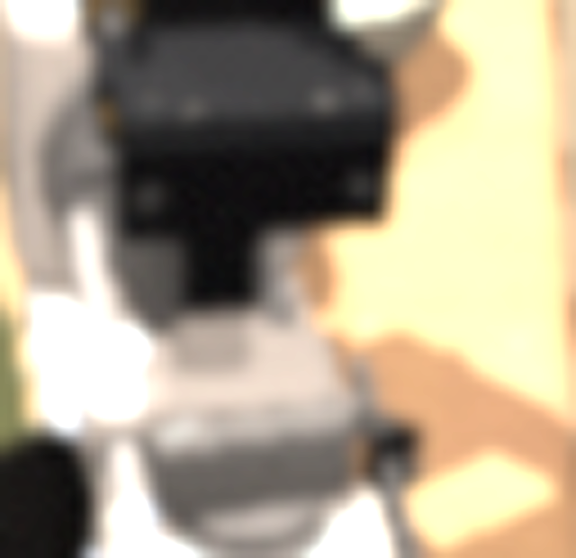

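The marker is at about (395,440), still in place, and the pointer merges with the top of its fin. As an independent travel check I'll use the grey patch at the grip's foot, bottom edge near (212,370), which was also visible at home.

Run:
```python
from h import *
m=cv2.imread("pics/m5.png",0)[:,412:].astype(float);n=cv2.resize(cv2.imread("pics/side8_full.png",0)[110:172,318:382].astype(np.uint8),None,fx=7.5,fy=7.5,interpolation=cv2.INTER_CUBIC).astype(float)
# hover patch cols 470-530 -> m 65..112 ; now patch 185-240/9*7.5 -> 154..200
pm=m[:, 70:108].mean(1);pn=n[:,160:196].mean(1)
print(pm[180:290:5].astype(int));print(pn[240:350:5].astype(int))
gm=np.gradient(cv2.GaussianBlur(pm[:,None],(1,9),2)[:,0]);gn=np.gradient(cv2.GaussianBlur(pn[:,None],(1,9),2)[:,0])
a=215+np.argmax(gm[215:255]);b=285+np.argmax(gn[285:330]);ra,rb=110+a/7.5-.5,110+b/7.5-.5;print(a,b,ra,rb,rb-ra)
G=np.array([.4734,-.4555,0])
from scipy.optimize import brentq
row=lambda x,z:proj("side",slicer(G,-80.4,[[x,0,z]]))[0,1]
for z in(.085,.09,.096):
    x0=brentq(lambda x:row(x,z)-ra,-.1,.1);x1=brentq(lambda x:row(x,z)-rb,-.15,.1);print(z,x0,x1,x0-x1)
```

```text
[ 68  76  89 105 121 130 134 135 135 134 136 140 150 161 169 175 175 171
 161 149 142 138]
[ 10  16  26  48  77 100 120 132 134 135 134 133 134 141 151 162 172 175
 174 166 157 151]
243 311 141.9 150.96666666666667 9.066666666666663
0.085 -0.022236794173467255 -0.06752321309319283 0.04528641891972557
0.09 -0.030093500244763184 -0.07498777927387588 0.0448942790291127
0.096 -0.03952154753031841 -0.08394525869069562 0.04442371116037721
```

The image check gives about 46 mm of travel and the tilt-corrected kinematics give 47 mm. My best marker estimate is 48 mm, so I'll pull 1 mm more.

Emit:
carry_out(
  plan=[
    [[1, -0.0002, 0.0012, 0, 0], [1, 0, 0, 0, 0], [1, 0, 0, 0, 0], [1, 0, 0, 0, 0], [1, 0, 0, 0, 0]],
  ],
)

```text
clock: 15.05
eef_pos: [0.4645, -0.4061, 0.2879]
eef_rot: [179.4, -0.1, 9.6]
force: [0.0, -11.3, -5.2]
finger_gap: 0.0217
```

Run:
```python
from h import *
from scipy.spatial.transform import Rotation as R
from rig import workorder
s=observe();g=s["eef_pos"]+R.from_euler("xyz",s["eef_rot"],degrees=True).apply([0,0,.164]);print(g,s["force"],s["finger_gap"],s["clock"])
x=np.deg2rad(-80.4);print("travel",(np.array([.4734,-.4553])-g[:2])@[np.cos(x),np.sin(x)])
im=eyes.get_image("side");print(cv2.cvtColor(im,cv2.COLOR_RGB2GRAY)[153:163,356:366])
print(workorder.close_job())
```

```text
[ 0.46502775 -0.40786641  0.1239301 ] [  0.02620778 -11.31620764  -5.20678296] 0.021686318824959527 15.05
travel 0.048165565265775256
[[142 126 119 130 142 146 147 148 148 149]
 [145 131 120 126 137 143 146 148 150 147]
 [140 122 107 112 126 133 137 143 146 149]
 [127 107  92  95 103 109 114 123 134 144]
 [109  95  83  81  84  84  82  89 109 132]
 [ 92  85  76  63  62  60  50  57  92 129]
 [ 88  85  72  52  44  39  38  50  88 127]
 [ 86  88  74  48  48  50  49  63 103 133]
 [ 83  86  73  56  65  77  68  76 107 135]
 [ 82  88  76  58  75  90  82  84 111 143]]
the job is handed in; nothing more can be done
None
```

I clamped the slicer, drew the pusher back to the length marker, and handed the job in at about 15 s, still gripping the pusher with 30 N. How exactly the pointer lines up with the marker I could not see for certain.

- **Clamp:** I turned the suction-foot handle clockwise about 80° until the turning resistance reversed at its stop. After I let go, the side camera still showed its bar across the post. I did this before touching the pusher.
- **Pusher:** The final travel is about 48 mm from home, corrected for tool tilt, and the pull on the wrist is about 11 N.
- **Marker:** My camera estimates put it 47 to 49.5 mm behind the pointer's home. It showed no sign of having moved.

**Uncertain checks:**
- **Final alignment:** the arm hid the gauge from the top camera. In the side view the pointer blended into the tip of the marker. The alignment therefore rests on measurement, to roughly 1–2 mm.
- **Travel:** just before the last 1 mm pull, three checks gave 46 mm (image), 47 mm (arm position) and nearly 49 mm (measured from the handle's axis).
- **Slicer position:** while I gripped and turned the handle, before the clamp was on, the measured grip point drifted about 2 mm. The slicer may have settled by up to that much.

I saw no contact with the things round about, but I did not take a separate picture to check each one.

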